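# Put the microscope's insert and lens pen away on the accessory stand

### The arm

A 6-joint arm with a two-finger parallel gripper is mounted at the origin on the work surface. World frame = base frame: x ahead of the robot, y to its left, z up, the work surface at z = 0. Lengths are in m, angles in degrees, forces in N, time in s.
With the tool pointing down it reaches from about 0.4 to 0.825 m from the base axis. Payload 7 kg.
Tool frame: the origin (TCP) lies midway between the tips of the shut fingers; the grasp point (between the pads) lies 19 mm behind it; z points along the fingers, y is the line along which they close (so a half turn about z gives the same grasp; the last joint's range is limited). The gripper opens to 88 mm and grips with 3 to 60 N. Pads are 19 mm wide; open, the fingers measure 130 mm over their backs; the gripper's body (78 mm by 193 mm) begins 47 mm behind the grasp point.
Start: joints at [-54.769, 20.546, 0.682, 0, -70.136, -16.507], TCP at [0.217, -0.639, 0.227] pointing down, gripper open.
Joint ranges: [-176.03, 176.03], [-82.01, 121.73], [-58.28, 71.71], [-173.87, 95.51], [-174.79, -0.11], [-173.66, 173.66]. Speed limits (degrees/s): [136.94, 136.94, 172.46, 180, 180, 180].

### API

Orientations are given as [roll, pitch, yaw] about the fixed x, y, z axes, in that order (R = Rz(yaw) Ry(pitch) Rx(roll)).
In Python, from plant import get_state, optics, order gives the robot as it stands. The module is installed in compiled form; this text tells all that it offers.
- The arm moves only by the tool send_rows, never from a script. Its argument "moves" is a list of rows, each an object with "slide": the shift along the tool's x, y, z as a fraction of full scale, a list of three; "turn": the turn about the tool's z as a fraction of full scale; "gripper": the opening, from 0 (shut) to 1 (fully open). A call has exactly 5 rows; each row is the pose to reach, as a shift and turn from the pose commanded when the call began, along the tool's axes at that moment; what a row does not reach only later rows make up. Full scale, the value 1, is 150 mm for a shift and 90 degrees for a turn. A row lasts 1/12 s, in which the tool goes at most 41.7 mm and 7.16 degrees, less where a joint would pass 70% of its speed; a pose out of reach is approached as far as the arm can. A call with a number of a shift or a turn outside -1 to 1 is refused whole. A call with a gripper value outside its range is refused whole. The fingers move at their own pace and stop on an object; "newtons" is the grip in N (left out, the last holds). Time passes only in rows, so rows that repeat a pose let the fingers close, or fill a call up. It gives the time, the measured TCP pose, the force, the opening and the grip force at its end, in the units of the state.
- get_state(): the state, without advancing time (a new reading comes with each control period).
- optics.capture(name): name is "side" or "top"; returns a dict with "img" (480x640x3 uint8, red, green, blue), "intrinsics" (3x3 intrinsics, pixels), "dist" ([k1, k2, p1, p2, k3] as OpenCV has them; the pictures are not rectified), "origin" and "attitude" of the camera in the world. Camera axes: x right, y down, z forward; pixel columns grow to the right and rows downward; lengths in m; the calibration is good to about 2 mm. A picture is of the moment at which its call begins. There is no depth.
- order.close_job(): hands the job in; it is judged then, once.
Trained networks look in the newest picture that a camera, given by its name, has taken for a name from the list of things; names that differ only in an ending like _2 or _b are one class to them, and where a whole thing is asked for, a point or a joint stands for the part that bears it (a point fixed in the world has none). Each returns a list of dicts, best first, with "p" (0 to 1); they miss things now and then, are a little off and sometimes report something else, mostly with a low value. They report only what shows in the picture. A call takes as long as a camera call. They do not tell look-alikes from the thing itself.
- optics.look_for(camera, name): "location" ([x, y, z] in m, in world coordinates, good to about 4 mm: the middle of the surface that is visible of it).
The state is a dict: "time_s": time; "joints": joint angles; "qd": joint speeds; "joint_torque": joint torques, N m; "tcp_pos": TCP position; "eef_rot": TCP orientation; "contact_force": force on the tool from outside, world axes, zero at the start; "moment": the same for the moment, N m; "gripper_width": finger opening in m; "gripper_force": force on a finger pad.
Only numpy, scipy, OpenCV 4.12 (cv2) and the standard library are available. Lean on these libraries where they do the work, as an engineer would, in place of code of your own. Each camera call takes 0.05 s, during which the arm holds its last target. There are 200 camera calls.

### The job

The microscope session is over: put its two pieces away on the accessory stand. Hang the stage insert with the round opening on the stand's peg, by that opening and the same way up as it stands in the rack, and stand the lens pen in the stand's narrow tube, clip end up and fully down. Leave the insert with the narrow slot in the rack, and do not disturb the jar or the specimen puck.

Things in the scene. Friction and masses are not known exactly. Their poses are not given: they have to be found in the camera images.
- insert: Insert to hang: bare aluminium plate, 8 mm thick (x = normal), 74 wide (y), 110 tall (z up), about 150 g. Round through-hole, 26 mm diameter; origin = hole centre in mid-thickness, 45 mm below the top edge, 65 above the bottom, mid-width. Front and back alike. Starts upright in either rack slot, top edge about 118 mm above the bench, leaning at most 5 deg.
- slot_insert: The other insert, to be left in the rack: same plate (8 x 74 x 110 mm, same axes, origin 45 mm below its top edge) but instead of the round hole it has only a narrow upright slot 6 mm wide and 50 mm tall. It stands in the rack's other slot.
- pen: Lens pen: black round stick, 12 mm diameter, 125 mm long, 30 g, with a thin steel ring and a steel pocket clip near its upper end; loose. Origin at the centre of its lower end, z along the pen to the clip end. It starts upright in the rack's round socket, its top about 133 mm above the bench.
- rack: Grey plastic rack, immovable; base 130 (x) x 240 (y) x 8 mm, origin at its underside's centre. Two insert slots side by side at y = -60 and +60 mm (x = 0): 9.8 mm wide in x, 76 mm long in y, floor 8 mm above the bench, 20 mm deep; the inserts' normals lie along x. Round pen socket at x = -46, y = 0 mm: 15 mm bore, floor 8 mm above the bench, 24 mm deep.
- stand: Accessory stand, immovable: white base 200 (x) x 130 (y, -35 to +95) x 12 mm, origin at bench level. Aluminium column (x 35 to 65, y -20 to 0 mm, top 202 mm above the bench) with one round steel peg, 9 mm diameter, sticking out along +y and tilted 10 deg up, a 14 mm ball at its end. A vertical tube at x = -65, y = 20 mm.
- peg_root (a point): The point where the peg's axis leaves the column's face, 145 mm above the bench; axes parallel to the stand's.
- peg_tip (a point): Centre of the 14 mm ball at the peg's end, 85 mm out along the stand's +y from peg_root and 15 mm higher.
- tube_mouth (a point): Centre of the open top of the vertical tube, 74 mm above the bench; outer diameter 23 mm, bore 17 mm.
- tube_floor (a point): Centre of the tube's inner floor, 57 mm below tube_mouth, 17 mm above the bench; axes parallel to the stand's. The pen stands here when fully down.
- jar: Small closed specimen jar, 56 mm diameter, 62 mm tall, loose bystander on the bench beyond the work; origin at the centre of its underside.
- puck: Black mounted-specimen puck, 31 mm diameter, 18 mm tall, loose bystander on the bench beyond the work; origin at the centre of its underside.
Mind the look-alikes: they are no part of the job. There is more than one size of the stand; the one meant has the size given above.

How it is judged (in metres and radians):
At the end, for the whole second after the job is handed in: At rest: insert hung by its hole on the peg (hole 3-78 mm out from the column, within 12 mm sideways, from 16 mm below to 10 mm above peg_root), upright and crosswise within 20 deg; pen in the tube, clip up, within 6 mm of its axis and 5 mm of its floor, tilt under 0.15 rad. Rest undisturbed (x of insert in the frame of peg_root between -0.012 and 0.012 m and y of insert in the frame of peg_root between 0.003 and 0.078 m and z of insert in the frame of peg_root between -0.016 and 0.01 m and angle between the x axis of insert and the y axis of stand, either way round below 0.35 rad and angle between insert's own z axis and vertical below 0.35 rad and contact force between insert and stand above 0.4 N and linear speed of each of insert, pen below 0.03 m/s and angular speed of insert below 0.3 rad/s and horizontal distance between pen and tube_floor below 0.006 m and z of pen in the frame of tube_floor between -0.004 and 0.005 m and angle between pen's own z axis and vertical below 0.15 rad and distance of slot_insert from where it was at the start of the episode below 0.02 m and distance of each of jar, puck from where it was at the start of the episode below 0.03 m); the robot touches nothing.
It fails at once if the insert with the narrow slot is moved by more than 20 mm (distance of slot_insert from where it was at the start of the episode above 0.02 m).
It fails at once if the jar is moved by more than 30 mm (distance of jar from where it was at the start of the episode above 0.03 m).
It fails at once if the puck is moved by more than 30 mm (distance of puck from where it was at the start of the episode above 0.03 m).
It also fails if it takes over 70 s, if anything falls off the work surface, if the arm or the gripper's body presses on something with over 40 N, if the wrist force passes 120 N, or if a joint passes its speed limit or range.

## Working session

There is one attempt and no reset: what is moved stays moved. The work goes in short steps, Python scripts to look and compute and a tool call to move; the robot and the scene stay as the last step left them, time stands still between calls to the robot, and variables do not carry over. Pictures are saved under pics/ and viewed, at most 12 in all, crops included, and the job is handed in when it is done.

Besides the shell and the picture viewer there is one more tool, called after "Call:" as name([rows], argument=value, ...), one row to a line, values as JSON. send_rows: Moves the arm, as the interface text tells. Shift numbers are shares of 150 mm and turn numbers shares of 90 degrees, none past 1 either way. Its arguments: {"type":"object","properties":{"moves":{"type":"array"},"newtons":{"type":"number"}},"required":["moves"]}

```bash
mkdir -p pics
python3 - <<'E'
from plant import get_state, optics
import cv2,numpy as np
s=get_state(); print(s['tcp_pos'],s['eef_rot'],s['time_s'],s['gripper_width'])
for c in ['side','top']:
    d=optics.capture(c); cv2.imwrite(f'pics/{c}0.png',d['img'][:,:,::-1])
    print(c,np.round(d['intrinsics'],1).tolist(),d['dist'],np.round(d['origin'],3),np.round(d['attitude'],3))
    for n in ['insert','slot_insert','pen','rack','stand','peg_root','peg_tip','tube_mouth','tube_floor','jar','puck']:
        print(n,[(np.round(r['location'],3).tolist(),round(r['p'],2)) for r in optics.look_for(c,n)][:3])
E
```

```text
[ 0.2165111  -0.6388006   0.22563078] [ 1.79904892e+02 -6.66748309e-03 -1.61281294e+02] 0.0 0.0875180513852639
side [[434.1, 0.0, 324.2], [0.0, 434.1, 240.1], [0.0, 0.0, 1.0]] [-0.10390301  0.          0.          0.          0.        ] [0.365 0.503 0.674] [-132.352    0.814 -157.364]
insert [([0.488, 0.121, 0.085], 0.56)]
slot_insert [([0.522, 0.235, 0.091], 0.84)]
pen [([0.464, 0.194, 0.094], 0.77), ([0.487, 0.12, 0.086], 0.73), ([0.533, -0.186, 0.009], 0.34)]
rack [([0.5, 0.205, 0.009], 0.72)]
stand [([0.537, -0.377, 0.009], 0.74), ([0.53, -0.185, 0.012], 0.68)]
peg_root [([0.542, -0.378, 0.007], 0.67), ([0.534, -0.186, 0.011], 0.57)]
peg_tip [([0.534, -0.188, 0.015], 0.96), ([0.542, -0.378, 0.005], 0.74)]
tube_mouth [([0.533, -0.188, 0.007], 0.6), ([0.544, -0.376, 0.007], 0.57)]
tube_floor [([0.53, -0.186, 0.012], 0.75), ([0.538, -0.38, 0.009], 0.72)]
jar [([0.739, 0.126, 0.05], 0.76)]
puck []
top [[444.2, 0.0, 322.2], [0.0, 444.2, 239.0], [0.0, 0.0, 1.0]] [-0.06413806  0.          0.          0.          0.        ] [ 0.5   -0.061  0.942] [-171.739    2.621  -89.784]
insert [([0.495, 0.114, 0.125], 0.76)]
slot_insert [([0.519, 0.223, 0.116], 0.78), ([0.514, -0.188, 0.011], 0.15)]
pen []
rack [([0.505, 0.168, 0.009], 0.81)]
stand [([0.512, -0.187, 0.012], 0.65), ([0.538, -0.371, 0.01], 0.63)]
peg_root [([0.512, -0.191, 0.011], 0.76), ([0.54, -0.375, 0.012], 0.71)]
peg_tip [([0.538, -0.373, 0.011], 0.93), ([0.513, -0.19, 0.012], 0.6)]
tube_mouth [([0.512, -0.187, 0.014], 0.8), ([0.544, -0.374, 0.006], 0.69)]
tube_floor [([0.516, -0.181, 0.015], 0.78), ([0.746, 0.109, 0.054], 0.71), ([0.541, -0.372, 0.013], 0.55)]
jar [([0.746, 0.108, 0.057], 0.92)]
puck [([0.742, -0.124, 0.013], 0.64)]
```

View pics/side0.png

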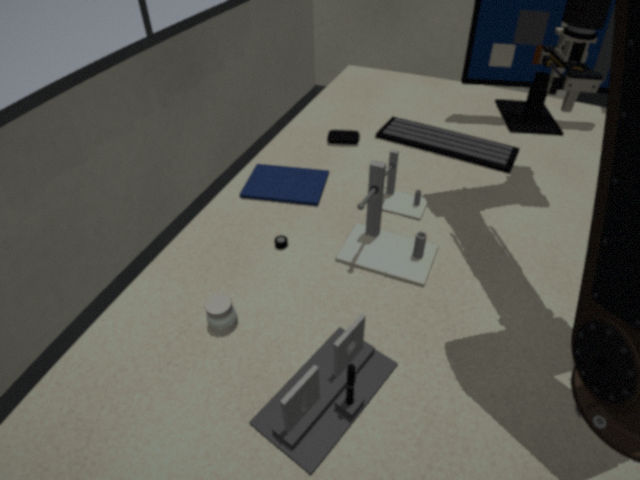

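View pics/top0.png

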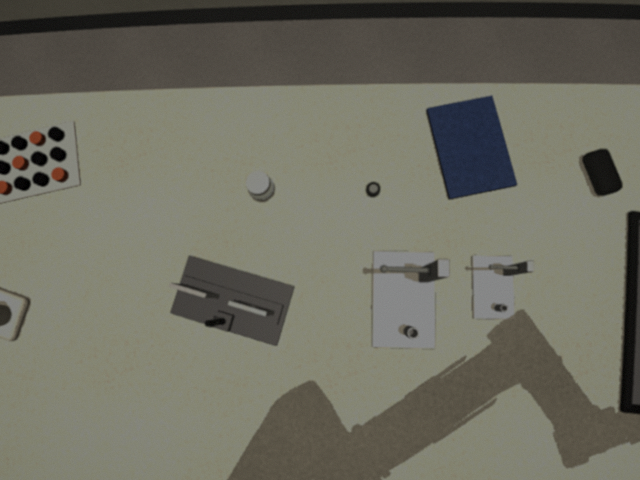

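The side view shows the rack at (325,400) with pen at (350,385), plates at (300,400) and (350,345). The large stand is at (390,250) and the small look-alike is behind it. The top view has the big stand's base at cols 372–435, rows 251–348, tube at (411,331), and rack at (233,300). I'll enlarge these next.

Run:
```python
import cv2,numpy as np
s=cv2.imread('pics/side0.png');t=cv2.imread('pics/top0.png')
f=lambda im,x,y,w,h,k:cv2.convertScaleAbs(cv2.resize(im[y:y+h,x:x+w],None,fx=k,fy=k,interpolation=cv2.INTER_CUBIC),alpha=1.6)
a=np.hstack([f(s,245,310,160,160,2.5),f(s,325,150,160,160,2.5)])
cv2.imwrite('pics/sc.png',cv2.resize(a,(800,400)))
b=np.hstack([f(t,165,245,140,110,2.85),f(t,355,240,140,110,2.85)])
cv2.imwrite('pics/tc.png',b); print(b.shape)
cv2.imwrite('pics/both.png',np.vstack([a[:, :b.shape[1]] if a.shape[1]>=b.shape[1] else a, b[:120*0+b.shape[0], :a.shape[1]]])[:,:798][:400+0]) if 0 else None
```

```text
(314, 798, 3)
```

View pics/sc.png

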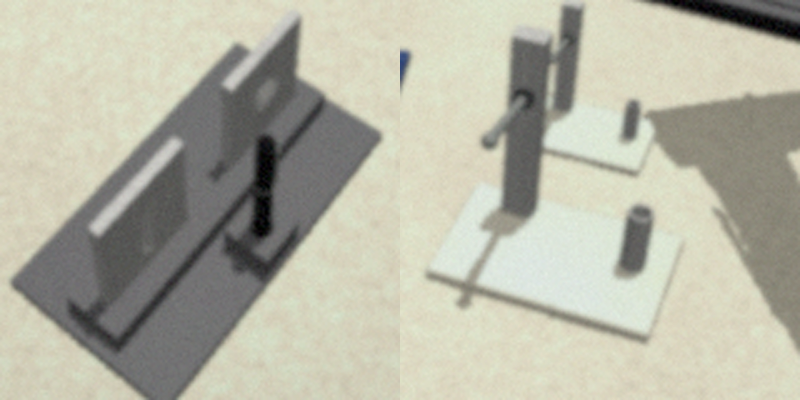

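View pics/tc.png

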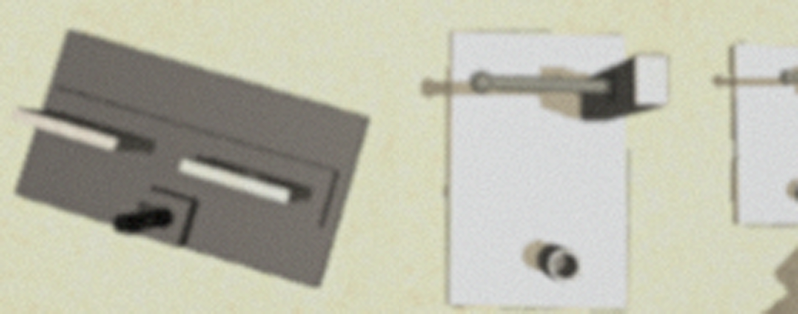

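Crop: the round-holed insert is the one at side (350,347), right/nearer strip in the top view; the slotted one is the left. The pen stands on the -x side, peg ball at top (384,269) / side (361,205), tube mouth at top (413,333) / side (421,235). Fitting poses from these pixels.

```bash
cat > h.py <<'E'
import numpy as np,cv2
from scipy.optimize import least_squares
from scipy.spatial.transform import Rotation as R
C={'side':([[434.1,0,324.2],[0,434.1,240.1],[0,0,1]],-0.10390301,[.365,.503,.674],[-132.352,.814,-157.364]),
 'top':([[444.2,0,322.2],[0,444.2,239.0],[0,0,1]],-0.06413806,[.5,-.061,.942],[-171.739,2.621,-89.784])}
from plant import optics
def cap(c,save=None):
    d=optics.capture(c)
    if save: cv2.imwrite(save,d['img'][:,:,::-1])
    return d
CAM={}
def load():
    for c in C: CAM[c]=C[c]
load()
def proj(c,P):
    K,k1,o,a=CAM[c]; r=R.from_euler('xyz',a,degrees=True).as_matrix().T
    p,_=cv2.projectPoints(np.atleast_2d(np.asarray(P,float)),cv2.Rodrigues(r)[0],-r@np.array(o),np.array(K,float),np.array([k1,0,0,0,0.]))
    return p[:,0]
def tri(us,ut):
    s=least_squares(lambda p:np.r_[proj('side',p)[0]-us,proj('top',p)[0]-ut],[.5,0,.1]); return s.x,np.abs(s.fun).max()
def fit(obs,x0):  # obs: (cam, local pt, px); pose x,y,z,yaw
    def f(q):
        r=R.from_euler('z',q[3]).as_matrix(); return np.concatenate([proj(c,r@np.array(p)+q[:3])[0]-u for c,p,u in obs])
    s=least_squares(f,x0,loss='soft_l1'); return s.x,f(s.x)
E
python3 - <<'E'
from h import *
S=lambda x,y:(245+x/2.5,310+y/2.5)
S2=lambda x,y:(325+(x-400)/2.5,150+y/2.5)
T=lambda x,y:(165+x/2.85,245+y/2.85)
T2=lambda x,y:(355+(x-399)/2.85,240+y/2.85)
rk=[('top',(.065,.12,.008),T(68,29)),('top',(.065,-.12,.008),T(370,117)),('top',(-.065,-.12,.008),T(320,288)),('top',(-.065,.12,.008),T(15,192)),
('side',(.065,.12,.008),S(12,283)),('side',(.065,-.12,.008),S(238,42)),('side',(-.065,-.12,.008),S(383,135))]
st=[('top',(.1,.095,.012),T2(450,30)),('top',(.1,-.035,.012),T2(625,36)),('top',(-.1,-.035,.012),T2(626,306)),('top',(-.1,.095,.012),T2(450,304)),
('side',(.1,-.035,.012),S2(482,185)),('side',(.1,.095,.012),S2(428,271)),('side',(-.1,.095,.012),S2(648,333)),('side',(-.1,-.035,.012),S2(682,240)),
('top',(.05,.085,.16),T2(481,82)),('side',(.05,.085,.16),S2(490,138)),('top',(-.065,.02,.074),T2(565,264)),('side',(-.065,.02,.074),S2(640,212))]
for n,o,x0 in [('rack',rk,[.5,.17,0,-.28]),('stand',st,[.53,-.19,0,0])]:
    q,f=fit(o,x0); print(n,q.round(4),np.degrees(q[3]).round(1)); print(f.reshape(-1,2).round(1).tolist())
    r=R.from_euler('z',q[3]).as_matrix()
    L=dict(slot_m=(0,-.06,.008),slot_p=(0,.06,.008),sock=(-.046,0,.008)) if n=='rack' else dict(root=(.05,0,.145),tip=(.05,.085,.16),mouth=(-.065,.02,.074))
    for k,v in L.items(): print(k,(r@np.array(v)+q[:3]).round(4))
for n,a,b in [('ball',S2(490,138),T2(481,82)),('mouth',S2(640,212),T2(565,264)),('ins-y',S(299,15),T(289,197)),('ins+y',S(225,86),T(180.5,163.5)),('pentop',S(265,142),T(122,221))]:
    p,e=tri(a,b); print(n,p.round(4),round(e,2))
E
```

```text
rack [ 0.5065  0.1739 -0.006  -0.2773] -15.9
[[0.4, -0.0], [-0.2, -0.1], [-0.3, -0.0], [0.4, 0.8], [-0.5, -0.3], [-0.4, 0.4], [0.5, -0.2]]
slot_m [0.49   0.1162 0.002 ]
slot_p [0.5229 0.2316 0.002 ]
sock [0.4622 0.1865 0.002 ]
stand [ 0.5094 -0.2181 -0.0064 -0.0204] -1.2
[[0.0, -0.2], [0.4, -1.2], [0.8, 0.9], [-0.9, 0.1], [-1.6, -1.2], [-1.1, -0.3], [0.5, 1.5], [1.0, -1.0], [0.2, -0.1], [0.1, 2.3], [0.1, -0.3], [0.5, 0.7]]
root [ 0.5594 -0.2191  0.1386]
tip [ 0.5611 -0.1341  0.1536]
mouth [ 0.4448 -0.1968  0.0676]
ball [ 0.5608 -0.133   0.1601] 0.25
mouth [ 0.4451 -0.1962  0.0698] 0.4
ins-y [0.4792 0.0808 0.1119] 0.17
ins+y [0.5015 0.1523 0.1171] 0.41
pentop [0.464  0.1864 0.1287] 0.15
```

```bash
cat >> h.py <<'E'
def plan(wps,start=None):  # wps: (x,y,z,yaw_deg)
    from plant import get_state
    if start is None:
        s=get_state(); start=(*s['tcp_pos'],s['eef_rot'][2])
    c=np.array(start,float); print('now',c.round(4))
    for w in wps:
        w=np.array(w,float); d=w[:3]-c[:3]; y=np.radians(c[3])
        sl=np.array([d@[np.cos(y),np.sin(y),0],d@[np.sin(y),-np.cos(y),0],-d[2]])/.15
        t=-((w[3]-c[3]+180)%360-180)/90
        sl,t=sl.round(3),round(t,3); print(sl.tolist(),t,'norm mm',round(np.linalg.norm(sl)*150)); c=w
E
python3 - <<'E'
from h import *
plan([(.30,-.50,.30,-195.9),(.40,-.36,.31,-195.9),(.46,-.20,.31,-195.9),(.48,-.03,.30,-195.9),(.464,.11,.24,-195.9),(.464,.1855,.19,-195.9)])
E
```

```text
now [   0.2167   -0.6393    0.2266 -161.2739]
[-0.824, 0.701, -0.49] 0.385 norm mm 178
[-0.385, 1.08, -0.067] -0.0 norm mm 172
[-0.092, 1.135, -0.0] -0.0 norm mm 171
[0.182, 1.127, 0.067] -0.0 norm mm 172
[0.358, 0.868, 0.4] -0.0 norm mm 153
[0.138, 0.484, 0.333] -0.0 norm mm 91
```

Call:
send_rows([
  {"slide":[-0.82,0.7,-0.49],"turn":0.385,"gripper":1},
  {"slide":[-0.82,0.7,-0.49],"turn":0.385,"gripper":1},
  {"slide":[-0.82,0.7,-0.49],"turn":0.385,"gripper":1},
  {"slide":[-0.82,0.7,-0.49],"turn":0.385,"gripper":1},
  {"slide":[-0.82,0.7,-0.49],"turn":0.385,"gripper":1},
])

```text
time_s: 1.62
tcp_pos: [0.3015, -0.4981, 0.3035]
eef_rot: [-179.9, 0.2, 163.8]
contact_force: [0.7, -0.9, -0.4]
gripper_width: 0.0876
gripper_force: 0.0
```

Call:
send_rows([
  {"slide":[-0.38,1,-0.07],"turn":0,"gripper":1},
  {"slide":[-0.38,1,-0.07],"turn":0,"gripper":1},
  {"slide":[-0.38,1,-0.07],"turn":0,"gripper":1},
  {"slide":[-0.38,1,-0.07],"turn":0,"gripper":1},
  {"slide":[-0.38,1,-0.07],"turn":0,"gripper":1},
])

```text
time_s: 2.03
tcp_pos: [0.3985, -0.368, 0.3115]
eef_rot: [180.0, 0.1, 164.3]
contact_force: [-0.8, -0.7, 0.5]
gripper_width: 0.0878
gripper_force: 0.0
```

Call:
send_rows([
  {"slide":[-0.09,1,0],"turn":0,"gripper":1},
  {"slide":[-0.09,1,0],"turn":0,"gripper":1},
  {"slide":[-0.09,1,0],"turn":0,"gripper":1},
  {"slide":[-0.09,1,0],"turn":0,"gripper":1},
  {"slide":[-0.09,1,0],"turn":0,"gripper":1},
])

```text
time_s: 2.45
tcp_pos: [0.4509, -0.2278, 0.3109]
eef_rot: [180.0, 0.1, 164.3]
contact_force: [-0.5, -1.4, 0.3]
gripper_width: 0.0879
gripper_force: 0.0
```

Call:
send_rows([
  {"slide":[0.18,1,0],"turn":0,"gripper":1},
  {"slide":[0.18,1,0],"turn":0,"gripper":1},
  {"slide":[0.18,1,0],"turn":0,"gripper":1},
  {"slide":[0.18,1,0],"turn":0,"gripper":1},
  {"slide":[0.18,1,0],"turn":0,"gripper":1},
])

```text
time_s: 2.87
tcp_pos: [0.4651, -0.0762, 0.3109]
eef_rot: [179.9, 0.0, 164.3]
contact_force: [0.3, -0.3, 0.5]
gripper_width: 0.0875
gripper_force: 0.0
```

Call:
send_rows([
  {"slide":[0.3,0.9,0.3],"turn":0,"gripper":1},
  {"slide":[0.3,0.9,0.3],"turn":0,"gripper":1},
  {"slide":[0.3,0.9,0.3],"turn":0,"gripper":1},
  {"slide":[0.3,0.9,0.3],"turn":0,"gripper":1},
  {"slide":[0.3,0.9,0.3],"turn":0,"gripper":1},
])

```text
time_s: 3.28
tcp_pos: [0.4579, 0.0651, 0.264]
eef_rot: [-180.0, -0.1, 164.2]
contact_force: [-0.9, -0.3, 0.7]
gripper_width: 0.0872
gripper_force: 0.0
```

Run:
```python
from h import *
plan([(.464,.1855,.17,-195.9),(.464,.1855,.095,-195.9)])
```

```text
now [4.579000e-01 6.510000e-02 2.640000e-01 1.642225e+02]
[0.179, 0.784, 0.627] 0.001 norm mm 153
[0.0, 0.0, 0.5] -0.0 norm mm 75
```

Call:
send_rows([
  {"slide":[0.18,0.78,0.63],"turn":0,"gripper":1},
  {"slide":[0.18,0.78,0.63],"turn":0,"gripper":1},
  {"slide":[0.18,0.78,0.63],"turn":0,"gripper":1},
  {"slide":[0.18,0.78,0.63],"turn":0,"gripper":1},
  {"slide":[0.18,0.78,0.63],"turn":0,"gripper":1},
])

```text
time_s: 3.7
tcp_pos: [0.4638, 0.1839, 0.1675]
eef_rot: [-179.8, -0.2, 164.2]
contact_force: [0.5, -0.4, -0.0]
gripper_width: 0.0876
gripper_force: 0.0
```

Call:
send_rows([
  {"slide":[0,0,0.15],"turn":0,"gripper":1},
  {"slide":[0,0,0.3],"turn":0,"gripper":1},
  {"slide":[0,0,0.4],"turn":0,"gripper":1},
  {"slide":[0,0,0.5],"turn":0,"gripper":1},
  {"slide":[0,0,0.5],"turn":0,"gripper":0.6},
])

```text
time_s: 4.12
tcp_pos: [0.4637, 0.1806, 0.0938]
eef_rot: [-179.8, -0.1, 164.0]
contact_force: [-0.0, -0.2, -1.1]
gripper_width: 0.0846
gripper_force: 0.0
```

Call:
send_rows([
  {"slide":[0,0,0],"turn":0,"gripper":0.3},
  {"slide":[0,0,0],"turn":0,"gripper":0.2},
  {"slide":[0,0,0],"turn":0,"gripper":0},
  {"slide":[0,0,0],"turn":0,"gripper":0},
  {"slide":[0,0,0],"turn":0,"gripper":0},
], newtons=12)

```text
time_s: 4.53
tcp_pos: [0.4651, 0.1828, 0.0969]
eef_rot: [179.9, 0.0, 164.1]
contact_force: [-0.6, -0.2, 0.4]
gripper_width: 0.0528
gripper_force: 0.0
```

Call:
send_rows([
  {"slide":[0,0,0],"turn":0,"gripper":0},
  {"slide":[0,0,0],"turn":0,"gripper":0},
  {"slide":[0,0,0],"turn":0,"gripper":0},
  {"slide":[0,0,0],"turn":0,"gripper":0},
  {"slide":[0,0,0],"turn":0,"gripper":0},
])

```text
time_s: 4.95
tcp_pos: [0.4646, 0.1826, 0.0961]
eef_rot: [-180.0, 0.0, 164.1]
contact_force: [0.9, -0.4, 0.1]
gripper_width: 0.02
gripper_force: 0.0
```

Call:
send_rows([
  {"slide":[0,0,0],"turn":0,"gripper":0},
  {"slide":[0,0,0],"turn":0,"gripper":0},
  {"slide":[0,0,0],"turn":0,"gripper":0},
  {"slide":[0,0,0],"turn":0,"gripper":0},
  {"slide":[0,0,0],"turn":0,"gripper":0},
])

```text
time_s: 5.37
tcp_pos: [0.4649, 0.183, 0.0961]
eef_rot: [180.0, 0.0, 164.1]
contact_force: [0.5, 2.2, -2.1]
gripper_width: 0.012
gripper_force: 11.9
```

Call:
send_rows([
  {"slide":[0,0,-0.15],"turn":0,"gripper":0},
  {"slide":[0,0,-0.3],"turn":0,"gripper":0},
  {"slide":[0,0,-0.5],"turn":0,"gripper":0},
  {"slide":[0,0,-0.8],"turn":0,"gripper":0},
  {"slide":[0,0,-0.8],"turn":0,"gripper":0},
])

```text
time_s: 5.78
tcp_pos: [0.4673, 0.1835, 0.223]
eef_rot: [179.7, 0.4, 164.1]
contact_force: [1.6, 0.7, 1.0]
gripper_width: 0.0113
gripper_force: 12.0
```

Run:
```python
from h import *
plan([(.462,.03,.25,-181.2),(.452,-.10,.25,-181.2),(.4449,-.197,.21,-181.2)])
```

```text
now [  0.4673   0.1835   0.223  164.1425]
[-0.245, -0.994, -0.18] -0.163 norm mm 156
[0.049, -0.868, -0.0] -0.0 norm mm 130
[0.034, -0.648, 0.267] -0.0 norm mm 105
```

Call:
send_rows([
  {"slide":[-0.24,-0.99,-0.18],"turn":-0.163,"gripper":0},
  {"slide":[-0.24,-0.99,-0.18],"turn":-0.163,"gripper":0},
  {"slide":[-0.24,-0.99,-0.18],"turn":-0.163,"gripper":0},
  {"slide":[-0.24,-0.99,-0.18],"turn":-0.163,"gripper":0},
  {"slide":[-0.24,-0.99,-0.18],"turn":-0.163,"gripper":0},
])

```text
time_s: 6.2
tcp_pos: [0.4576, 0.0254, 0.2443]
eef_rot: [-180.0, 0.0, 178.6]
contact_force: [-0.2, 0.1, -0.9]
gripper_width: 0.0116
gripper_force: 12.0
```

Call:
send_rows([
  {"slide":[0.05,-0.87,0],"turn":0,"gripper":0},
  {"slide":[0.05,-0.87,0],"turn":0,"gripper":0},
  {"slide":[0.05,-0.87,0],"turn":0,"gripper":0},
  {"slide":[0.05,-0.87,0],"turn":0,"gripper":0},
  {"slide":[0.05,-0.87,0],"turn":0,"gripper":0},
])

```text
time_s: 6.62
tcp_pos: [0.4472, -0.1028, 0.2427]
eef_rot: [-180.0, -0.1, 178.5]
contact_force: [-0.0, 1.1, -0.8]
gripper_width: 0.0114
gripper_force: 12.0
```

Call:
send_rows([
  {"slide":[0.03,-0.65,0.27],"turn":0,"gripper":0},
  {"slide":[0.03,-0.65,0.27],"turn":0,"gripper":0},
  {"slide":[0.03,-0.65,0.27],"turn":0,"gripper":0},
  {"slide":[0.03,-0.65,0.27],"turn":0,"gripper":0},
  {"slide":[0.03,-0.65,0.27],"turn":0,"gripper":0},
])

```text
time_s: 7.03
tcp_pos: [0.441, -0.198, 0.2017]
eef_rot: [-180.0, -0.1, 178.6]
contact_force: [0.3, 0.7, 0.2]
gripper_width: 0.0117
gripper_force: 12.0
```

Run:
```python
from h import *
from plant import get_state
s=get_state(); print(s['tcp_pos'],s['eef_rot'])
a=cap('side')['img'][:,:,::-1]; b=cap('top')['img'][:,:,::-1]
cv2.imwrite('pics/s1.png',a);cv2.imwrite('pics/t1.png',b)
f=lambda im,x,y,w,h,k:cv2.convertScaleAbs(cv2.resize(im[y:y+h,x:x+w],None,fx=k,fy=k,interpolation=cv2.INTER_CUBIC),alpha=1.6)
cv2.imwrite('pics/c1.png',np.hstack([f(a,370,150,100,140,4),f(b,360,230,100,140,4)]))
```

```text
[ 0.44098073 -0.19797119  0.20167306] [-1.79998702e+02 -1.34570158e-01  1.78648596e+02]
```

View pics/c1.png

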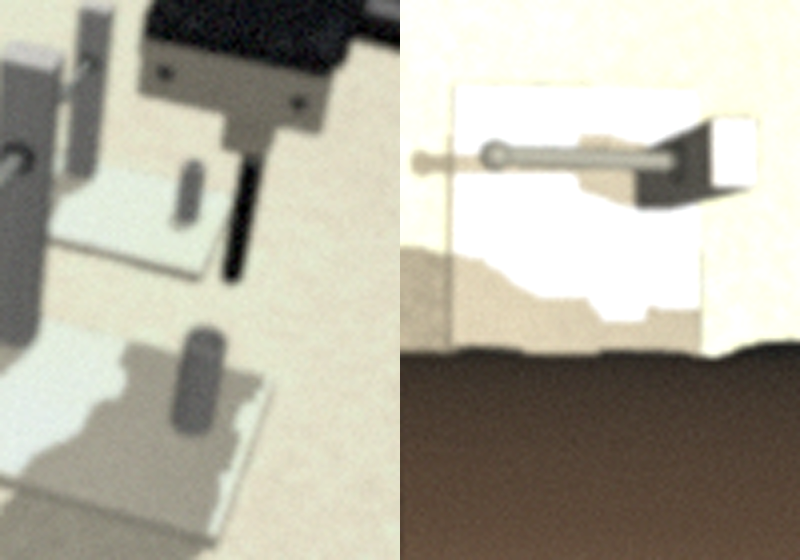

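The side crop shows the pen's lower end at about (428,219) and tube mouth at (421.8,233.8); the arm hides the tube from the top camera, so I compare in the side view.

Run:
```python
from h import *
def bp(c,u,z): return least_squares(lambda p:proj(c,[*p,z])[0]-u,[.45,-.2]).x
S=lambda x,y:(370+x/4,150+y/4)
print('pen bottom',bp('side',S(233,279),.1137),'mid',bp('side',S(243,215),.144), 'pen upper',bp('side',S(252,160),.17))
print('mouth side',bp('side',S(207,336),.074), 'top',bp('top',(413.2,332.6),.074))
for z in(.1137,.17):print(proj('side',[.441,-.198,z]))
# pen in rack: side & top, z=.133; and the TCP used there
print('pen rack',bp('side',(351,366.8),.133),bp('top',(207.8,322.5),.133))
# stand with z=0
```

```text
pen bottom [ 0.43692499 -0.19565462] mid [ 0.43928864 -0.20933455] pen upper [ 0.44097556 -0.22027379]
mouth side [ 0.44449765 -0.19406691] top [ 0.4447839  -0.19553691]
[[426.52802312 218.58635735]]
[[430.60991049 196.23398046]]
pen rack [0.46335252 0.18891445] [0.46395059 0.18504183]
```

Call:
send_rows([
  {"slide":[-0.045,0.007,0.1],"turn":0,"gripper":0},
  {"slide":[-0.045,0.007,0.2],"turn":0,"gripper":0},
  {"slide":[-0.045,0.007,0.2],"turn":0,"gripper":0},
  {"slide":[-0.045,0.007,0.2],"turn":0,"gripper":0},
  {"slide":[-0.045,0.007,0.2],"turn":0,"gripper":0},
])

```text
time_s: 7.55
tcp_pos: [0.449, -0.1963, 0.1736]
eef_rot: [-180.0, 0.1, 178.8]
contact_force: [0.4, 0.1, -0.2]
gripper_width: 0.0114
gripper_force: 12.0
```

Run:
```python
from h import *
from plant import get_state
s=get_state(); print(s['tcp_pos'],s['eef_rot'])
a=cap('side')['img'][:,:,::-1]
f=lambda im,x,y,w,h,k:cv2.convertScaleAbs(cv2.resize(im[y:y+h,x:x+w],None,fx=k,fy=k,interpolation=cv2.INTER_CUBIC),alpha=1.6)
cv2.imwrite('pics/c2.png',f(a,390,190,70,75,8))
```

```text
[ 0.4489735  -0.19634597  0.17363611] [-1.79978859e+02  6.45998349e-02  1.78828829e+02]
```

View pics/c2.png

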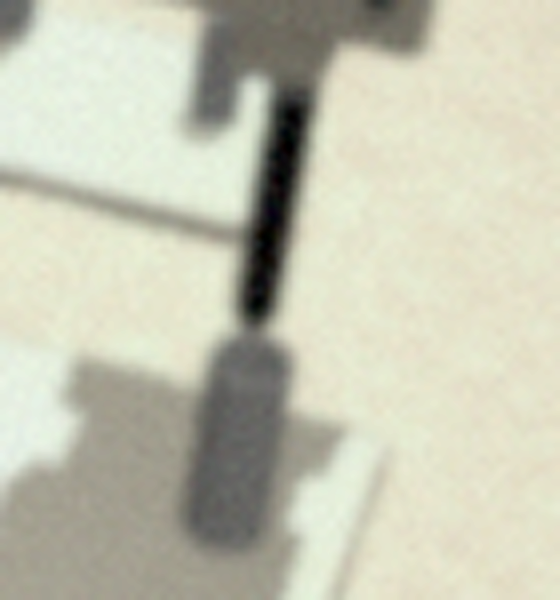

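The pen tip (crop (257,322)) points straight at the mouth centre (crop (252,358)); it's lined up, so I lower it.

Call:
send_rows([
  {"slide":[0,0.004,0.04],"turn":0,"gripper":0},
  {"slide":[0,0.004,0.08],"turn":0,"gripper":0},
  {"slide":[0,0.004,0.12],"turn":0,"gripper":0},
  {"slide":[0,0.004,0.16],"turn":0,"gripper":0},
  {"slide":[0,0.004,0.2],"turn":0,"gripper":0},
])

```text
time_s: 8.02
tcp_pos: [0.4481, -0.1964, 0.1418]
eef_rot: [180.0, -0.0, 178.7]
contact_force: [0.3, -0.1, -1.2]
gripper_width: 0.0117
gripper_force: 12.0
```

Call:
send_rows([
  {"slide":[0,0,0.05],"turn":0,"gripper":0},
  {"slide":[0,0,0.1],"turn":0,"gripper":0},
  {"slide":[0,0,0.15],"turn":0,"gripper":0},
  {"slide":[0,0,0.2],"turn":0,"gripper":0},
  {"slide":[0,0,0.22],"turn":0,"gripper":0},
])

```text
time_s: 8.43
tcp_pos: [0.4477, -0.1962, 0.1081]
eef_rot: [180.0, -0.1, 178.7]
contact_force: [0.1, 0.1, -0.7]
gripper_width: 0.0114
gripper_force: 12.0
```

Call:
send_rows([
  {"slide":[0,0,0],"turn":0,"gripper":0},
  {"slide":[0,0,0],"turn":0,"gripper":0.1},
  {"slide":[0,0,0],"turn":0,"gripper":0.2},
  {"slide":[0,0,0],"turn":0,"gripper":0.4},
  {"slide":[0,0,0],"turn":0,"gripper":0.5},
])

```text
time_s: 8.85
tcp_pos: [0.4486, -0.1963, 0.11]
eef_rot: [-180.0, 0.1, 178.7]
contact_force: [-0.8, -0.6, -0.2]
gripper_width: 0.0253
gripper_force: 0.0
```

Call:
send_rows([
  {"slide":[0,0,0],"turn":0,"gripper":0.5},
  {"slide":[0,0,0],"turn":0,"gripper":0.5},
  {"slide":[0,0,0],"turn":0,"gripper":0.5},
  {"slide":[0,0,-0.3],"turn":0,"gripper":0.5},
  {"slide":[0,0,-0.6],"turn":0,"gripper":0.5},
])

```text
time_s: 9.27
tcp_pos: [0.4464, -0.1962, 0.192]
eef_rot: [180.0, -0.3, 178.7]
contact_force: [2.6, 0.8, 0.4]
gripper_width: 0.0439
gripper_force: 0.0
```

Run:
```python
from h import *
plan([(.446,-.17,.31,-181.3),(.47,-.05,.31,-150),(.485,.07,.27,-120),(.4902,.1166,.18,-106.5),(.4902,.1166,.089,-106.5)])
```

```text
now [  0.4464  -0.1962   0.192  178.7328]
[0.007, 0.174, -0.786] 0.0 norm mm 121
[-0.142, 0.803, -0.0] -0.348 norm mm 122
[-0.487, 0.643, 0.267] -0.333 norm mm 127
[-0.286, 0.125, 0.6] -0.15 norm mm 101
[0.0, 0.0, 0.607] -0.0 norm mm 91
```

Call:
send_rows([
  {"slide":[0,0.1,-0.79],"turn":0,"gripper":0.7},
  {"slide":[0,0.17,-0.79],"turn":0,"gripper":0.7},
  {"slide":[0,0.17,-0.79],"turn":0,"gripper":0.7},
  {"slide":[0,0.17,-0.79],"turn":0,"gripper":0.7},
  {"slide":[0,0.17,-0.79],"turn":0,"gripper":0.7},
])

```text
time_s: 9.68
tcp_pos: [0.4499, -0.1704, 0.314]
eef_rot: [180.0, 0.3, 178.8]
contact_force: [-0.6, -0.6, -1.6]
gripper_width: 0.0608
gripper_force: 0.0
```

Call:
send_rows([
  {"slide":[-0.14,0.8,0],"turn":-0.35,"gripper":0.7},
  {"slide":[-0.14,0.8,0],"turn":-0.35,"gripper":0.7},
  {"slide":[-0.14,0.8,0],"turn":-0.35,"gripper":0.7},
  {"slide":[-0.14,0.8,0],"turn":-0.35,"gripper":0.7},
  {"slide":[-0.14,0.8,0],"turn":-0.35,"gripper":0.7},
])

```text
time_s: 10.1
tcp_pos: [0.4723, -0.0494, 0.31]
eef_rot: [179.9, -0.1, -149.1]
contact_force: [-0.4, -0.2, 0.2]
gripper_width: 0.0612
gripper_force: 0.0
```

Call:
send_rows([
  {"slide":[-0.49,0.64,0.27],"turn":-0.33,"gripper":0.7},
  {"slide":[-0.49,0.64,0.27],"turn":-0.33,"gripper":0.7},
  {"slide":[-0.49,0.64,0.27],"turn":-0.33,"gripper":0.7},
  {"slide":[-0.49,0.64,0.27],"turn":-0.33,"gripper":0.7},
  {"slide":[-0.49,0.64,0.27],"turn":-0.33,"gripper":0.7},
])

```text
time_s: 10.52
tcp_pos: [0.4868, 0.07, 0.2686]
eef_rot: [179.9, -0.2, -119.6]
contact_force: [-0.2, -0.3, -0.8]
gripper_width: 0.0613
gripper_force: 0.0
```

Run:
```python
from h import *
plan([(.4902,.1166,.18,-106.5),(.4902,.1166,.089,-106.5)])
# check pen standing in the tube and re-measure insert top edge from a picture
a=cap('side','pics/s3.png'); b=cap('top','pics/t3.png')
f=lambda im,x,y,w,h,k:cv2.convertScaleAbs(cv2.resize(im[y:y+h,x:x+w][:,:,::-1],None,fx=k,fy=k,interpolation=cv2.INTER_CUBIC),alpha=1.6)
cv2.imwrite('pics/c3.png',np.hstack([f(a['img'],320,300,80,100,5),f(a['img'],390,200,80,100,5)]))
```

```text
now [ 4.868000e-01  7.000000e-02  2.686000e-01 -1.195537e+02]
[-0.281, 0.133, 0.59] -0.145 norm mm 100
[0.0, 0.0, 0.607] -0.0 norm mm 91
```

View pics/c3.png

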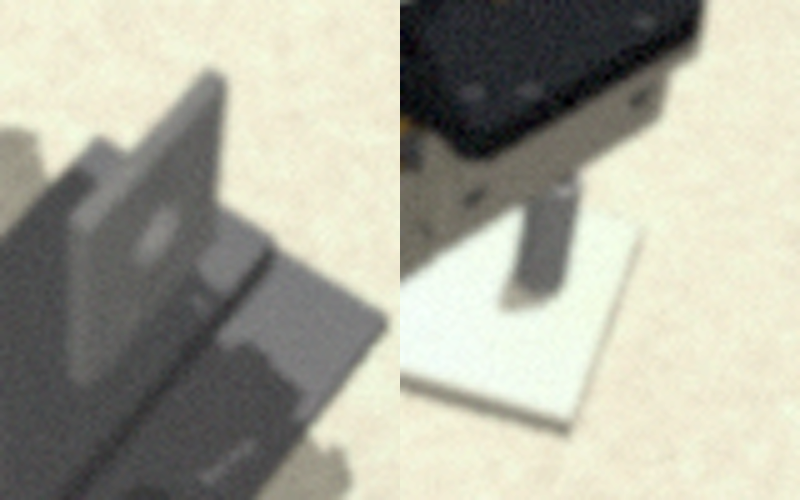

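The round-hole insert is untouched in the rack (hole at crop (155,235)); the gripper hides the pen from this angle. I go on to the insert.

Call:
send_rows([
  {"slide":[-0.28,0.13,0.59],"turn":-0.145,"gripper":0.7},
  {"slide":[-0.28,0.13,0.59],"turn":-0.145,"gripper":0.7},
  {"slide":[-0.28,0.13,0.59],"turn":-0.145,"gripper":0.7},
  {"slide":[-0.28,0.13,0.59],"turn":-0.145,"gripper":0.7},
  {"slide":[-0.28,0.13,0.59],"turn":-0.145,"gripper":0.7},
])

```text
time_s: 11.03
tcp_pos: [0.4917, 0.1136, 0.1823]
eef_rot: [180.0, -0.1, -107.2]
contact_force: [-0.1, 0.2, 0.7]
gripper_width: 0.0613
gripper_force: 0.0
```

Run:
```python
from h import *
plan([(.4902,.1166,.089,-106.5)])
```

```text
now [   0.4917    0.1136    0.1823 -107.2221]
[-0.016, 0.016, 0.622] -0.008 norm mm 93
```

Call:
send_rows([
  {"slide":[-0.016,0.016,0.15],"turn":-0.008,"gripper":0.7},
  {"slide":[-0.016,0.016,0.3],"turn":-0.008,"gripper":0.7},
  {"slide":[-0.016,0.016,0.45],"turn":-0.008,"gripper":0.7},
  {"slide":[-0.016,0.016,0.62],"turn":-0.008,"gripper":0.7},
  {"slide":[-0.016,0.016,0.62],"turn":-0.008,"gripper":0.7},
])

```text
time_s: 11.45
tcp_pos: [0.4889, 0.1159, 0.0874]
eef_rot: [179.8, -0.1, -106.5]
contact_force: [-0.5, -0.2, -0.0]
gripper_width: 0.0614
gripper_force: 0.0
```

Call:
send_rows([
  {"slide":[0,0,0],"turn":0,"gripper":0},
  {"slide":[0,0,0],"turn":0,"gripper":0},
  {"slide":[0,0,0],"turn":0,"gripper":0},
  {"slide":[0,0,0],"turn":0,"gripper":0},
  {"slide":[0,0,0],"turn":0,"gripper":0},
], newtons=30)

```text
time_s: 11.87
tcp_pos: [0.4909, 0.1181, 0.0907]
eef_rot: [-179.9, 0.1, -106.3]
contact_force: [0.4, 0.6, 0.2]
gripper_width: 0.0333
gripper_force: 0.0
```

Call:
send_rows([
  {"slide":[0,0,0],"turn":0,"gripper":0},
  {"slide":[0,0,0],"turn":0,"gripper":0},
  {"slide":[0,0,0],"turn":0,"gripper":0},
  {"slide":[0,0,0],"turn":0,"gripper":0},
  {"slide":[0,0,0],"turn":0,"gripper":0},
])

```text
time_s: 12.28
tcp_pos: [0.4904, 0.1178, 0.0894]
eef_rot: [-180.0, -0.0, -106.3]
contact_force: [2.0, -1.0, -0.3]
gripper_width: 0.008
gripper_force: 30.0
```

Call:
send_rows([
  {"slide":[0,0,0],"turn":0,"gripper":0},
  {"slide":[0,0,0],"turn":0,"gripper":0},
  {"slide":[0,0,0],"turn":0,"gripper":0},
  {"slide":[0,0,0],"turn":0,"gripper":0},
  {"slide":[0,0,0],"turn":0,"gripper":0},
])

```text
time_s: 12.7
tcp_pos: [0.4904, 0.1178, 0.0895]
eef_rot: [-180.0, 0.0, -106.3]
contact_force: [1.1, -0.5, -0.7]
gripper_width: 0.0078
gripper_force: 30.0
```

Call:
send_rows([
  {"slide":[0,0,-0.1],"turn":0,"gripper":0},
  {"slide":[0,0,-0.3],"turn":0,"gripper":0},
  {"slide":[0,0,-0.55],"turn":0,"gripper":0},
  {"slide":[0,0,-0.8],"turn":0,"gripper":0},
  {"slide":[0,0,-1],"turn":0,"gripper":0},
])

```text
time_s: 13.12
tcp_pos: [0.49, 0.1177, 0.2418]
eef_rot: [-180.0, 0.0, -106.3]
contact_force: [0.6, 0.6, -1.7]
gripper_width: 0.0079
gripper_force: 30.0
```

Run:
```python
from h import *
plan([(.52,.05,.24,-134),(.55,-.02,.22,-160),(.561,-.055,.20,-181.2)])
```

```text
now [   0.49      0.1177    0.2418 -106.2869]
[0.377, -0.319, 0.012] 0.308 norm mm 74
[0.197, -0.468, 0.133] 0.289 norm mm 79
[0.011, -0.244, 0.133] 0.236 norm mm 42
```

Call:
send_rows([
  {"slide":[0.1,-0.1,0],"turn":0.07,"gripper":0},
  {"slide":[0.2,-0.2,0],"turn":0.14,"gripper":0},
  {"slide":[0.3,-0.3,0.01],"turn":0.21,"gripper":0},
  {"slide":[0.377,-0.32,0.01],"turn":0.28,"gripper":0},
  {"slide":[0.377,-0.32,0.01],"turn":0.308,"gripper":0},
])

```text
time_s: 13.53
tcp_pos: [0.5197, 0.0482, 0.2371]
eef_rot: [179.9, -0.1, -134.5]
contact_force: [0.2, -0.1, -0.8]
gripper_width: 0.008
gripper_force: 30.0
```

Call:
send_rows([
  {"slide":[0.05,-0.12,0.03],"turn":0.07,"gripper":0},
  {"slide":[0.1,-0.24,0.06],"turn":0.14,"gripper":0},
  {"slide":[0.15,-0.36,0.1],"turn":0.21,"gripper":0},
  {"slide":[0.197,-0.47,0.13],"turn":0.289,"gripper":0},
  {"slide":[0.197,-0.47,0.13],"turn":0.289,"gripper":0},
])

```text
time_s: 13.95
tcp_pos: [0.5501, -0.0222, 0.2166]
eef_rot: [180.0, -0.2, -160.5]
contact_force: [0.1, 0.2, -1.1]
gripper_width: 0.0078
gripper_force: 30.0
```

Call:
send_rows([
  {"slide":[0.01,-0.06,0.03],"turn":0.06,"gripper":0},
  {"slide":[0.01,-0.12,0.06],"turn":0.12,"gripper":0},
  {"slide":[0.01,-0.18,0.1],"turn":0.18,"gripper":0},
  {"slide":[0.01,-0.24,0.13],"turn":0.236,"gripper":0},
  {"slide":[0.01,-0.24,0.13],"turn":0.236,"gripper":0},
])

```text
time_s: 14.37
tcp_pos: [0.5606, -0.0552, 0.1974]
eef_rot: [-180.0, -0.2, 178.5]
contact_force: [0.1, 0.0, -1.9]
gripper_width: 0.0077
gripper_force: 30.0
```

Run:
```python
from h import *
plan([(.561,-.08,.1765,-181.2)])
a=cap('side','pics/s4.png'); b=cap('top','pics/t4.png')
f=lambda im,x,y,w,h,k:cv2.convertScaleAbs(cv2.resize(im[y:y+h,x:x+w][:,:,::-1],None,fx=k,fy=k,interpolation=cv2.INTER_CUBIC),alpha=1.6)
cv2.imwrite('pics/c4.png',np.hstack([f(a['img'],310,150,130,150,3),f(b['img'],340,230,130,150,3)]))
```

```text
now [ 5.606000e-01 -5.520000e-02  1.974000e-01  1.785055e+02]
[-0.007, -0.165, 0.139] -0.003 norm mm 32
```

View pics/c4.png

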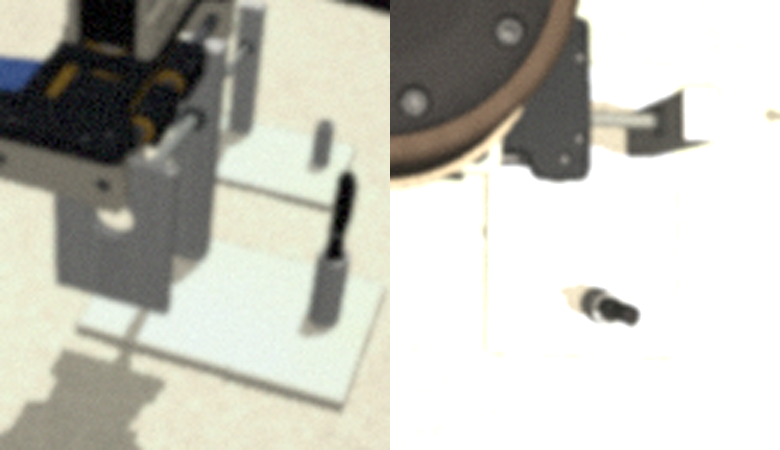

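The pen stands clip-up in the tube. The plate hangs in the gripper with its hole at side crop (115,217), the peg ball just hidden behind it. I check the hole against the peg numerically.

Run:
```python
from h import *
S=lambda x,y:np.array((310+x/3,150+y/3))
r=R.from_euler('z',-1.5,degrees=True).as_matrix()
h=np.array([.5606,-.0552,.181]); g=lambda x,z:h+r@np.array([x,.004,z])
for n,p,o in [('hole',g(0,0),S(115,217)),('bl',g(.037,-.065),S(57,283)),('br',g(-.037,-.065),S(168,308)),('ball',[.561,-.134,.160],(361,205.2))]:
    q=proj('side',p)[0]; print(n,q.round(1),'obs-pred',(np.array(o)-q).round(1))
for d in np.eye(3)*.01: print((proj('side',h+d)-proj('side',h)).round(2))
```

```text
hole [346.7 222.3] obs-pred [1.6 0. ]
bl [327.8 243.7] obs-pred [1.2 0.6]
br [364.6 254.5] obs-pred [ 1.4 -1.8]
ball [361.3 205. ] obs-pred [-0.3  0.2]
[[-5.28 -1.33]]
[[-1.98  3.39]]
[[ 0.12 -4.38]]
```

Call:
send_rows([
  {"slide":[-0.035,0,0.139],"turn":0,"gripper":0},
  {"slide":[-0.035,-0.05,0.139],"turn":0,"gripper":0},
  {"slide":[-0.035,-0.12,0.139],"turn":0,"gripper":0},
  {"slide":[-0.035,-0.23,0.139],"turn":0,"gripper":0},
  {"slide":[-0.035,-0.23,0.139],"turn":0,"gripper":0},
])

```text
time_s: 14.88
tcp_pos: [0.5659, -0.0911, 0.179]
eef_rot: [-180.0, 0.0, 178.8]
contact_force: [0.6, 0.8, -0.1]
gripper_width: 0.0076
gripper_force: 30.0
```

Call:
send_rows([
  {"slide":[0,-0.06,0],"turn":0,"gripper":0},
  {"slide":[0,-0.12,0],"turn":0,"gripper":0},
  {"slide":[0,-0.18,0],"turn":0,"gripper":0},
  {"slide":[0,-0.24,0],"turn":0,"gripper":0},
  {"slide":[0,-0.3,0],"turn":0,"gripper":0},
])

```text
time_s: 15.3
tcp_pos: [0.5649, -0.1351, 0.1782]
eef_rot: [-180.0, 0.0, 178.8]
contact_force: [-0.7, -0.1, -1.0]
gripper_width: 0.0078
gripper_force: 30.0
```

Run:
```python
from h import *
plan([(.5645,-.175,.1695,-181.2)])
a=cap('side','pics/s5.png')
f=lambda im,x,y,w,h,k:cv2.convertScaleAbs(cv2.resize(im[y:y+h,x:x+w][:,:,::-1],None,fx=k,fy=k,interpolation=cv2.INTER_CUBIC),alpha=1.8)
cv2.imwrite('pics/c5.png',f(a['img'],320,170,100,100,6))
```

```text
now [ 5.649000e-01 -1.351000e-01  1.782000e-01  1.787532e+02]
[-0.003, -0.266, 0.058] -0.001 norm mm 41
```

View pics/c5.png

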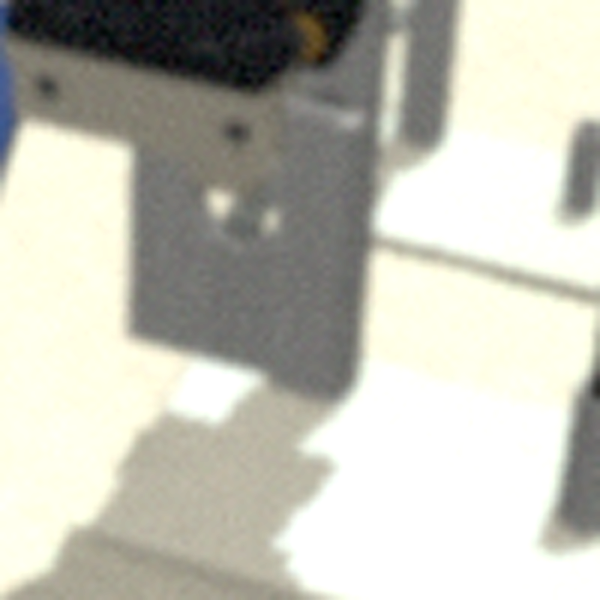

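The ball (crop (248,218)) shows inside the hole (centre about (242,212)), with no contact force; I slide on along the peg and then lower.

Call:
send_rows([
  {"slide":[0,-0.06,0.01],"turn":0,"gripper":0},
  {"slide":[0,-0.12,0.02],"turn":0,"gripper":0},
  {"slide":[0,-0.18,0.035],"turn":0,"gripper":0},
  {"slide":[0,-0.24,0.05],"turn":0,"gripper":0},
  {"slide":[0,-0.26,0.055],"turn":0,"gripper":0},
])

```text
time_s: 15.77
tcp_pos: [0.5638, -0.1745, 0.1691]
eef_rot: [-180.0, -0.1, 178.7]
contact_force: [1.1, -0.7, -1.1]
gripper_width: 0.0078
gripper_force: 30.0
```

Call:
send_rows([
  {"slide":[0,0,0.01],"turn":0,"gripper":0},
  {"slide":[0,0,0.02],"turn":0,"gripper":0},
  {"slide":[0,0,0.03],"turn":0,"gripper":0},
  {"slide":[0,0,0.04],"turn":0,"gripper":0},
  {"slide":[0,0,0.045],"turn":0,"gripper":0},
])

```text
time_s: 16.18
tcp_pos: [0.5641, -0.1728, 0.1628]
eef_rot: [180.0, -0.0, 178.8]
contact_force: [-0.7, -0.7, -1.0]
gripper_width: 0.0079
gripper_force: 30.0
```

Call:
send_rows([
  {"slide":[0,0,0.005],"turn":0,"gripper":0},
  {"slide":[0,0,0.01],"turn":0,"gripper":0},
  {"slide":[0,0,0.012],"turn":0,"gripper":0},
  {"slide":[0,0,0.012],"turn":0,"gripper":0},
  {"slide":[0,0,0.012],"turn":0,"gripper":0},
])

```text
time_s: 16.6
tcp_pos: [0.5643, -0.1731, 0.1615]
eef_rot: [180.0, 0.0, 178.8]
contact_force: [-0.1, 1.6, 0.8]
gripper_width: 0.0076
gripper_force: 30.0
```

Call:
send_rows([
  {"slide":[0,0,0],"turn":0,"gripper":0.11},
  {"slide":[0,0,0],"turn":0,"gripper":0.13},
  {"slide":[0,0,0],"turn":0,"gripper":0.16},
  {"slide":[0,0,0],"turn":0,"gripper":0.2},
  {"slide":[0,0,0],"turn":0,"gripper":0.25},
], newtons=10)

```text
time_s: 17.02
tcp_pos: [0.5642, -0.1732, 0.1613]
eef_rot: [-180.0, 0.0, 178.7]
contact_force: [-0.5, -0.0, -0.2]
gripper_width: 0.0193
gripper_force: 0.0
```

Call:
send_rows([
  {"slide":[0,0,0],"turn":0,"gripper":0.28},
  {"slide":[0,0,0],"turn":0,"gripper":0.28},
  {"slide":[0,0,0],"turn":0,"gripper":0.28},
  {"slide":[0,0,0],"turn":0,"gripper":0.28},
  {"slide":[0,0,0],"turn":0,"gripper":0.28},
])

```text
time_s: 17.43
tcp_pos: [0.5642, -0.1732, 0.1613]
eef_rot: [-180.0, 0.0, 178.7]
contact_force: [1.1, -0.1, 0.1]
gripper_width: 0.0249
gripper_force: 0.4
```

Run:
```python
from h import *
a=cap('side','pics/s6.png')
f=lambda im,x,y,w,h,k:cv2.convertScaleAbs(cv2.resize(im[y:y+h,x:x+w][:,:,::-1],None,fx=k,fy=k,interpolation=cv2.INTER_CUBIC),alpha=1.8)
cv2.imwrite('pics/c6.png',f(a['img'],320,160,100,100,6))
```

```text
(no output)
```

View pics/c6.png

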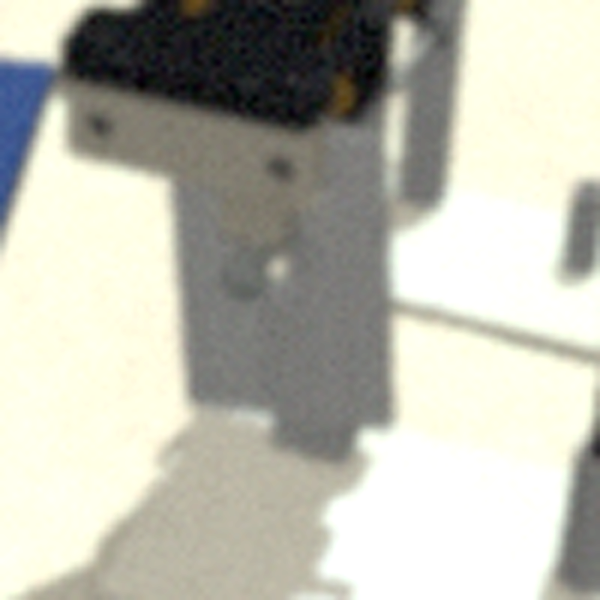

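The insert hangs on the peg: ball (crop (243,275)) in front of the hole. I open a bit more and lift clear.

Call:
send_rows([
  {"slide":[0,0,0],"turn":0,"gripper":0.34},
  {"slide":[0,0,0],"turn":0,"gripper":0.4},
  {"slide":[0,0,0],"turn":0,"gripper":0.4},
  {"slide":[0,0,0],"turn":0,"gripper":0.4},
  {"slide":[0,0,0],"turn":0,"gripper":0.4},
])

```text
time_s: 17.9
tcp_pos: [0.5644, -0.1737, 0.1617]
eef_rot: [-180.0, 0.0, 178.7]
contact_force: [-0.6, -5.8, 4.3]
gripper_width: 0.035
gripper_force: 2.6
```

Call:
send_rows([
  {"slide":[0,0,-0.05],"turn":0,"gripper":0.4},
  {"slide":[0,0,-0.1],"turn":0,"gripper":0.4},
  {"slide":[0,0,-0.18],"turn":0,"gripper":0.4},
  {"slide":[0,0,-0.26],"turn":0,"gripper":0.4},
  {"slide":[0,0,-0.34],"turn":0,"gripper":0.4},
])

```text
time_s: 18.32
tcp_pos: [0.5641, -0.1725, 0.213]
eef_rot: [180.0, -0.0, 178.8]
contact_force: [0.1, 0.2, -0.3]
gripper_width: 0.0349
gripper_force: 0.0
```

Call:
send_rows([
  {"slide":[0,0,-0.2],"turn":0,"gripper":0.4},
  {"slide":[0,0,-0.4],"turn":0,"gripper":0.4},
  {"slide":[0,0,-0.6],"turn":0,"gripper":0.4},
  {"slide":[0,0,-0.6],"turn":0,"gripper":0.4},
  {"slide":[0,0,-0.6],"turn":0,"gripper":0.4},
])

```text
time_s: 18.73
tcp_pos: [0.565, -0.1726, 0.3047]
eef_rot: [180.0, 0.3, 178.8]
contact_force: [-0.4, 0.2, -0.6]
gripper_width: 0.0353
gripper_force: 0.0
```

Call:
send_rows([
  {"slide":[0,0.3,0],"turn":0,"gripper":0.4},
  {"slide":[0,0.5,0],"turn":0,"gripper":0.4},
  {"slide":[0,0.8,0],"turn":0,"gripper":0.4},
  {"slide":[0,1,0],"turn":0,"gripper":0.4},
  {"slide":[0,1,0],"turn":0,"gripper":0.4},
])

```text
time_s: 19.15
tcp_pos: [0.5669, -0.0183, 0.3011]
eef_rot: [179.9, -0.1, 178.9]
contact_force: [-0.3, -1.2, 0.7]
gripper_width: 0.0351
gripper_force: 0.0
```

Call:
send_rows([
  {"slide":[0.2,0.3,0],"turn":0,"gripper":0.4},
  {"slide":[0.4,0.5,0],"turn":0,"gripper":0.4},
  {"slide":[0.5,0.8,0],"turn":0,"gripper":0.4},
  {"slide":[0.5,1,0],"turn":0,"gripper":0.4},
  {"slide":[0.5,1,0],"turn":0,"gripper":0.4},
])

```text
time_s: 19.57
tcp_pos: [0.4941, 0.1328, 0.3017]
eef_rot: [179.9, -0.0, 178.9]
contact_force: [0.1, -0.7, 0.4]
gripper_width: 0.0351
gripper_force: 0.0
```

Run:
```python
from h import *
a=cap('side','pics/s7.png'); b=cap('top','pics/t7.png')
for n in ['insert','slot_insert','pen','jar','puck']: print(n,[(c,np.round(r['location'],3).tolist(),round(r['p'],2)) for c in('side','top') for r in optics.look_for(c,n)[:2]])
f=lambda im,x,y,w,h,k,al:cv2.convertScaleAbs(cv2.resize(im[y:y+h,x:x+w][:,:,::-1],None,fx=k,fy=k,interpolation=cv2.INTER_CUBIC),alpha=al)
cv2.imwrite('pics/c7.png',np.hstack([f(a['img'],320,150,130,150,3,1.5),f(b['img'],340,230,130,150,3,1.3)]))
```

```text
insert [('side', [0.529, -0.164, 0.116], 0.54), ('top', [0.559, -0.173, 0.16], 0.72)]
slot_insert [('side', [0.498, 0.188, 0.005], 0.68), ('side', [0.523, 0.238, 0.089], 0.63), ('top', [0.451, -0.195, 0.125], 0.43)]
pen [('side', [0.447, -0.187, 0.113], 0.58)]
jar [('side', [0.739, 0.122, 0.05], 0.58), ('top', [0.745, 0.111, 0.058], 0.69)]
puck [('side', [0.745, -0.117, 0.019], 0.42), ('top', [0.737, -0.123, 0.016], 0.46)]
```

View pics/c7.png

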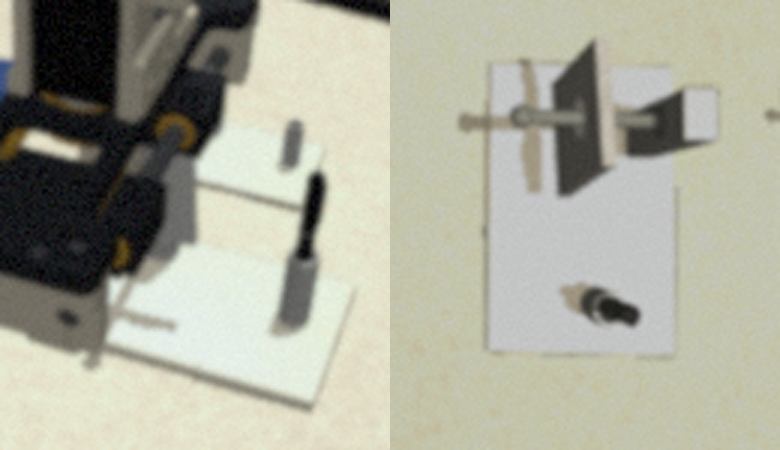

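Top view: insert hung on the peg mid-way (crop col 600, row 40–165), crosswise; pen in the tube, clip up. One check on pen height and on stillness.

Call:
send_rows([
  {"slide":[0,0,0],"turn":0,"gripper":0.4},
  {"slide":[0,0,0],"turn":0,"gripper":0.4},
  {"slide":[0,0,0],"turn":0,"gripper":0.4},
  {"slide":[0,0,0],"turn":0,"gripper":0.4},
  {"slide":[0,0,0],"turn":0,"gripper":0.4},
])

```text
time_s: 20.58
tcp_pos: [0.4957, 0.1285, 0.3022]
eef_rot: [180.0, -0.0, 178.7]
contact_force: [0.4, -0.0, 0.5]
gripper_width: 0.0348
gripper_force: 0.0
```

Call:
send_rows([
  {"slide":[0,0,0],"turn":0,"gripper":0.4},
  {"slide":[0,0,0],"turn":0,"gripper":0.4},
  {"slide":[0,0,0],"turn":0,"gripper":0.4},
  {"slide":[0,0,0],"turn":0,"gripper":0.4},
  {"slide":[0,0,0],"turn":0,"gripper":0.4},
])

```text
time_s: 21.0
tcp_pos: [0.4957, 0.1285, 0.3022]
eef_rot: [180.0, 0.0, 178.7]
contact_force: [0.2, 0.4, -0.1]
gripper_width: 0.0351
gripper_force: 0.0
```

Run:
```python
from h import *
a=cv2.imread('pics/t7.png')[230:380,340:470]; b=cap('top')['img'][230:380,340:470,::-1]
d=cv2.absdiff(cv2.GaussianBlur(a,(5,5),0),cv2.GaussianBlur(b.copy(),(5,5),0)).max(2); print('diff max',d.max(),(d>15).sum())
print(tri((425.7,208.3),(420.7,335.3)))
for t in(.142,.145,.150):print(t,proj('side',[.446,-.196,t])[0],proj('top',[.446,-.196,t])[0])
```

```text
diff max 2 0
(array([ 0.44512384, -0.19849495,  0.1385517 ]), np.float64(0.6159641708333652))
0.142 [425.85127776 207.58410799] [419.50372275 334.39750393]
0.145 [426.06312697 206.39025609] [419.79572915 334.51489608]
0.15 [426.41799507 204.38840893] [420.28736123 334.71253287]
```

```bash
python3 -c "
from plant import order
print(order.close_job())"
```

```text
the job is handed in; nothing more can be done
None
```

I handed the job in at about 21 s, with no verdict returned: the round-hole insert hangs still on the peg and the lens pen stands clip-up and fully down in the tube; the slotted insert, jar and puck look unmoved in the last pictures.

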